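# Unlock the lever-arch sample stand and take out the sample slab

## Robot

A 6-joint arm with a two-finger parallel gripper is mounted at the origin on a cart in front of the work surface, level with it; the furniture and walls round the work are solid. World frame = base frame: x ahead of the robot, y to its left, z up, the work surface at z = 0. Lengths are in m, angles in rad, forces in N, time in s.
With the tool pointing down it reaches from about 0.375 to 0.9 m from the base axis. Payload 3.1 kg.
Tool frame: the origin (TCP) lies between the finger pads; the fingertips stand 25 mm ahead of it and the grasp point (between the pads) lies 6 mm ahead of it; x points along the fingers, y is the direction in which the jaws open and shut, and the axes are right-handed (so a half turn about x gives the same grasp; the last joint's range is limited). The gripper opens to 85 mm and grips with 20 to 120 N. Pads are 22 mm wide; open, the fingers measure 114 mm over their backs; the gripper's body (76 mm by 85 mm) begins 54 mm behind the grasp point. The pads swing forward as they close: fully open they stand 13 mm farther back than shut.
Start: joints at [-1.444, 0.527, 1.433, -0, 1.181, -0.178], TCP at [0.188, -0.596, 0.256] pointing down, gripper open.
Joint ranges: [-3.08, 3.08], [-0.75, 2.2], [0.22, 2.44], [-1.43, 4.57], [0, 2.65], [-2.85, 2.85]. Speed limits (rad/s): [2.79, 2.79, 3.14, 3.14, 3.14, 3.14].

## Interface

Orientations are given as a unit quaternion [x, y, z, w].
In Python, from station import manip, viewer, workorder gives the robot as it stands.
- The arm moves only by the shell command python3 -m crank 'ROWS' [FORCE]. ROWS is JSON, one flat list of numbers, 5 for each row, row after row: the opening, from 0 (shut) to 1 (fully open), then the shift along the world's x, y, z in mm, then the turn about the world's z in rad. A call has 1 to 10 rows; each row is the pose to reach, as a shift and turn from the pose commanded when the call began; what a row does not reach only later rows make up. A row lasts 1/8 s, in which the tool goes at most 62.5 mm and 10.7 degrees, less where a joint would pass 70% of its speed; a pose out of reach is approached as far as the arm can. A call with a gripper value outside its range is refused whole. The fingers move at their own pace and stop on an object; FORCE is the grip in N (left out, the last holds). Time passes only in rows, so rows that repeat a pose let the fingers close. It gives the time, the measured TCP pose, the force and the opening at its end, in the units of the state.
- manip.sense(): the state, without advancing time (a new reading comes with each control period).
- viewer.snapshot(name): name is "scene" or "top" or "wrist"; returns a dict with "img" (384x512x3 uint8, red, green, blue), "range_z" (384x512 float32, m along the optical axis (not along the pixel's ray), 0 where there is no reading), "fx", "fy", "cx", "cy" (pixels), "k1" (the pictures are not rectified: a ray, as slopes to the right and down, at radius r is drawn at 1 + k1 r^2 times it, then the intrinsics apply), "origin" and "attitude" of the camera in the world. Camera axes: x right, y down, z forward; pixel columns grow to the right and rows downward; lengths in m; the calibration is good to about 2 mm. A picture is of the moment at which its call begins.
- workorder.sign_off(): hands the job in, once; it reports no verdict.
The state is a dict: "t": time; "q": joint angles; "qd": joint speeds; "tau": joint torques, N m; "tcp_pos": TCP position; "tool_rot": TCP orientation; "force": force on the tool from outside, world axes, zero at the start; "ft_torque": the same for the moment, N m; "finger_gap": opening from 0.0 (shut) to 1.0 (fully open).
Only numpy, scipy, OpenCV 4.12 (cv2) and the standard library are available. Lean on these libraries where they do the work, as an engineer would, in place of code of your own. Each camera call takes 0.05 s, during which the arm holds its last target.

## Task

The sloping sample stand holds a wooden sample slab threaded on two posts, with an aluminium hold-down bar on top and the steel arch locked over both. Push the arch's lever past its centre so that it snaps fully open and leave it open, then take off the bar and lay it flat, grip rib up, on the bare desk at least a hand's width clear of the stand, and only then take out the slab and lay it flat in the middle of the mouse pad, with the side that faces up in the stand still up. Do not knock over or push away the loose things standing about.

Things in the scene. Friction and masses are not known exactly. Their poses are not given: they have to be found in the camera images.
- stand: Wooden sloping stand, fixed, 145 x 212 mm on the desk, about 110 mm high at the back. Origin on the desk under the board's origin; x level, towards its high back edge, y to its left, z up.
- board: The stand's board (part of it), rising 30 degrees towards x. Origin on its upper surface midway between the two posts' feet, 70 mm over the desk; x up the slope, y left, z along its normal, which leans back 30 degrees. Spans x -90 to 75, y -106 to 106. Posts of diameter 8 along z at x 0, y -54 and 54, tops at z 46. Parts slide off only along z: bar after 18 mm, slab after 32.
- arch (a joint): Steel arch: shaft (board x 50, z 12, along y, 8 mm thick), two hoops over the post tops, and lever, one piece. 0 = locked, hoops bar the posts; 0.6 rad = centre, lever along the board's z; 1.2 = fully open, hoops swung back clear. A spring drives it to the nearer end: push the knob up the slope with about 4 to 7 N; past the centre it snaps open by itself and stays.
- lever_knob (a point): Centre of the black ball knob, diameter 20 mm, at the end of the lever, a 9 mm rod 80 mm long from the shaft's axis, near the board's left edge (y 84). In the board's frame it is at x 5, z 78 when locked (lever leaning 34 degrees down the slope), x 50, z 92 at the centre, x 95, z 78 when open. Push it square from the down-slope side; pressing down on the lever does nothing.
- bar: Aluminium hold-down bar, 26 x 140 x 8 mm (x, y, z), with two 12.5 mm square holes 108 mm apart along y and a grip rib on top, 12 x 76 x 22 mm (z 8 to 30). Origin at the centre of its underside, z to the rib side, x up the slope in the stand. 0.14 kg. As found it lies on the slab, underside at board z 28, x 0. Grip it across the rib's 12 mm.
- slab: Wooden sample slab, 56 x 140 x 14 mm (x, y, z), with two 12.5 mm square holes 108 mm apart along y at x +15. Origin at the centre of its underside, z out of the slope. 0.18 kg. As found its underside is at board z 14 (on two black blocks at the posts; between them free down to z 3), centre at x -15. Grip across its 56 mm; 33 mm is free to the shaft.
- mouse_pad: Dark blue mouse pad, 185 x 220 x 5 mm (x, y, z), fixed on the desk left of the stand. Origin at the centre of its underside.
- coffee_mug: Stoneware mug, 82 mm across, 94 mm high, loose bystander at the right rear of the stand. Origin at the centre of its foot.
- glue_stick: Glue stick standing upright, 27 mm across, 90 mm high, loose bystander. Origin at its foot.
- punch_out_tin: Small green tin, 48 x 64 x 16 mm, loose bystander left of the stand, near the robot. Origin under its centre.
- rubber_stamp: Rubber stamp with a turned knob, 28 x 64 x 69 mm, loose bystander behind the stand. Origin under its centre.
- mouse: Black computer mouse, 105 x 64 x 34 mm, loose bystander right of the stand. Origin under its centre.
Not all that is in view belongs to the job. There is more than one size of the slab; the one meant has the size given above.

How it is judged:
On the way, in this order (a step that is already met when the one before it is completed fails the run):
1. the arch has snapped fully open (value of joint arch above 1.1 rad), for 0.2 s.
2. the bar lies flat on the bare desk, rib up, clear of the stand, let go, while the slab is still in the stand (height (world z) of bar below 0.004 m and angle between bar's own z axis and vertical below 0.1 rad and horizontal distance between bar and stand above 0.16 m and linear speed of bar below 0.02 m/s and contact force between bar and the fingers below 0.1 N and horizontal distance between slab and stand below 0.06 m), for 0.2 s.
3. the slab lies flat in the middle of the mouse pad, let go (horizontal distance between slab and mouse_pad below 0.035 m and height (world z) of slab between 0.002 and 0.01 m and angle between slab's own z axis and vertical below 0.1 rad and linear speed of slab below 0.02 m/s and contact force between slab and the fingers below 0.1 N), for 0.2 s.
At the end, for the whole second after the job is handed in: The arch is open (over 1.1 rad); the bar lies released and at rest on the bare desk, rib up within 0.1 rad, its centre more than 160 mm from the stand's origin; the slab lies released and at rest flat (within 0.1 rad, same side up) on the mouse pad, its centre within 35 mm of the pad's (all of step 3 and value of joint arch above 1.1 rad and height (world z) of bar below 0.004 m and angle between bar's own z axis and vertical below 0.1 rad and horizontal distance between bar and stand above 0.16 m and linear speed of bar below 0.02 m/s and contact force between bar and the fingers below 0.1 N); the robot touches nothing.
It fails at once if a loose bystander is knocked over or pushed more than 30 mm (distance of any of coffee_mug, glue_stick, punch_out_tin, rubber_stamp, mouse from where it was at the start of the episode above 0.03 m or angle between any of coffee_mug, glue_stick, punch_out_tin, rubber_stamp, mouse's own z axis and vertical above 0.5 rad).
It also fails if it takes over 61 s, if anything falls off the work surface, if the arm or the gripper's body presses on something with over 40 N, if the wrist force passes 120 N, or if a joint passes its speed limit or range.

## Working session

There is one attempt and no reset: what is moved stays moved. The work goes in short steps, Python scripts to look and compute and a shell command to move; the robot and the scene stay as the last step left them, time stands still between calls to the robot, and variables do not carry over. Pictures are saved under pics/ and viewed, and the job is handed in when it is done.

```bash
ls; mkdir -p pics; cat > h.py <<'E'
import numpy as np, cv2
from station import manip, viewer, workorder
from scipy.spatial.transform import Rotation as R
def rot(a):
    a=np.array(a); return a if a.shape==(3,3) else R.from_quat(a).as_matrix()
def snap(n,save=None):
    s=viewer.snapshot(n)
    if save: cv2.imwrite('pics/'+save,cv2.cvtColor(s['img'],cv2.COLOR_RGB2BGR))
    return s
def K(s): return np.array([[s['fx'],0,s['cx']],[0,s['fy'],s['cy']],[0,0,1.]])
def rays(s,px):
    px=np.array(px,float).reshape(-1,1,2)
    u=cv2.undistortPoints(px,K(s),np.array([s['k1'],0,0,0,0.])).reshape(-1,2)
    return np.c_[u,np.ones(len(u))]
def onplane(s,px,z):
    d=rays(s,px)@rot(s['attitude']).T; o=np.array(s['origin'])
    return o+d*((z-o[2])/d[:,2])[:,None]
def cloud(s):
    h,w=s['range_z'].shape
    g=np.stack(np.meshgrid(np.arange(w),np.arange(h)),-1).reshape(-1,2)
    d=rays(s,g)*s['range_z'].reshape(-1,1)
    return (d@rot(s['attitude']).T+np.array(s['origin'])).reshape(h,w,3)
def proj(s,P):
    P=np.atleast_2d(P)-np.array(s['origin']); c=P@rot(s['attitude'])
    return cv2.projectPoints(c.reshape(-1,1,3),np.zeros(3),np.zeros(3),K(s),np.array([s['k1'],0,0,0,0.]))[0].reshape(-1,2)
E
python3 - <<'E'
from h import *
print(manip.sense())
for n in ['scene','top','wrist']:
    s=snap(n,n+'0.png'); np.savez('pics/'+n+'0.npz',**s)
    print(n,s['origin'],s['attitude'],s['fx'],s['k1'],(s['range_z']>0).mean())
E
```

```text
pics
{'t': 0.0, 'q': array([-1.44450408e+00,  5.28505944e-01,  1.43390937e+00, -1.63946538e-06,
        1.18146013e+00, -1.78520944e-01]), 'qd': array([ 4.97146975e-05,  1.04565621e-03, -8.95690550e-04,  1.38906490e-03,
        1.22663433e-03, -5.13702016e-04]), 'tau': array([ 3.70044190e-04, -4.42353702e+01, -1.78026420e+01, -1.48104300e-04,
        8.40042980e-03, -2.75034566e-06]), 'tcp_pos': array([ 0.18749964, -0.59549591,  0.25530691]), 'tool_rot': array([ 0.69893046,  0.10815799, -0.69888938,  0.10654434]), 'force': array([-0.56185586, -0.2848042 ,  0.42691265]), 'ft_torque': array([-0.01711533,  0.00055041, -0.02504135]), 'finger_gap': 1.000439065588946}
scene [-0.21185584  0.57067454  0.90557448] [-0.42940195  0.7988047  -0.37305979  0.19583516] 464.8586343394972 -0.15357687572987647 0.9959513346354166
top [-0.22264533  0.05514021  1.66858425] [-0.68389318  0.69147986 -0.16726477  0.16176594] 494.8976192199258 -0.15688797887939793 0.9960886637369791
wrist [ 0.26942952 -0.57044634  0.37389574] [ 0.79528996 -0.58300665 -0.09880922  0.13361837] 341.1950924632269 -0.07654077165938268 0.9961140950520834
```

View pics/scene0.png

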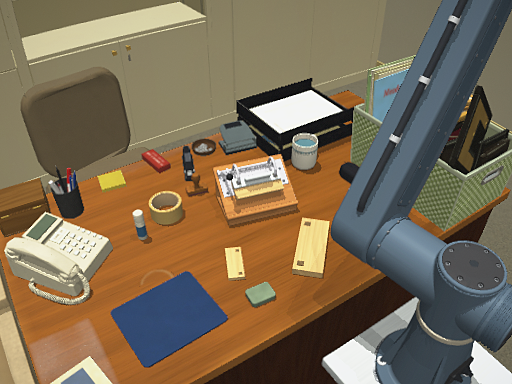

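View pics/top0.png

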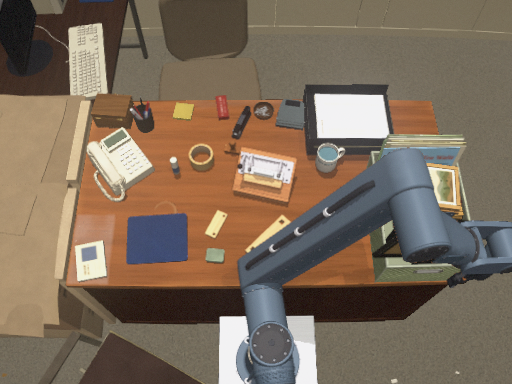

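View pics/wrist0.png

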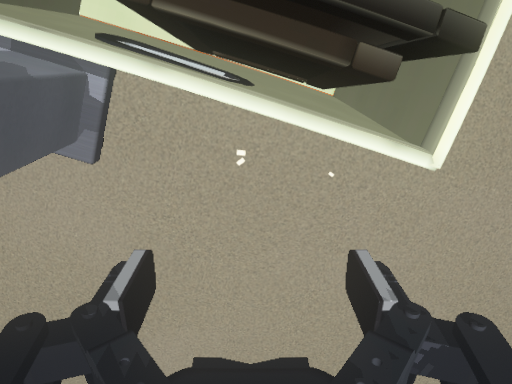

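```bash
python3 - <<'E'
from h import *
a=cv2.imread('pics/scene0.png')[140:320,90:340]; cv2.imwrite('pics/sc_crop.png',cv2.resize(a,None,fx=3.2,fy=3.2,interpolation=cv2.INTER_CUBIC))
a=cv2.imread('pics/top0.png')[90:280,110:360]; cv2.imwrite('pics/top_crop.png',cv2.resize(a,None,fx=3.1,fy=3.1,interpolation=cv2.INTER_CUBIC))
s=dict(np.load('pics/top0.npz')); c=cloud(s)
print(c[200,120],c[240,150],c[210,300])
print(R.from_quat(manip.sense()['tool_rot']).as_matrix().round(3))
E
```

```text
[0.58099372 0.53984085 0.01164747] [0.42257393 0.41410189 0.00544182] [ 0.53716963 -0.1331973   0.00449136]
[[-0.     0.3   -0.954]
 [ 0.002 -0.954 -0.3  ]
 [-1.    -0.002 -0.   ]]
```

View pics/sc_crop.png

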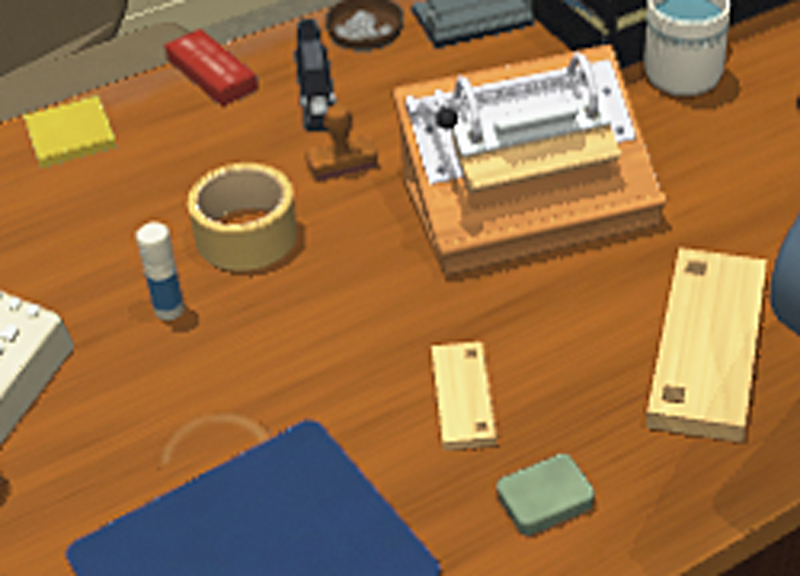

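View pics/top_crop.png

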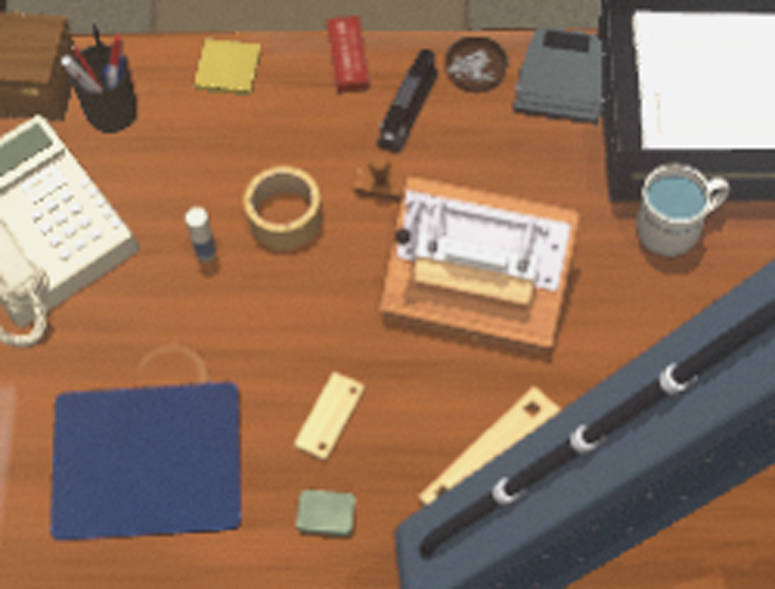

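```bash
cat > stand.py <<'E'
from h import *
def run(ss):
    P=[];C=[]
    for s in ss:
        c=cloud(s).reshape(-1,3); P.append(c); C.append(s['img'].reshape(-1,3))
    return P,C
E
python3 - <<'E'
from h import *
from scipy.optimize import least_squares
ss=[dict(np.load(f'pics/{n}0.npz')) for n in('top','scene')]
def pt(s,crop,px): return None
# board corners by hand in crops
top=ss[0]; off=np.array([110,90]); k=3.1
fr=np.array([[385,314],[552,345]])/k+off-.34; bk=np.array([[408,178],[578,212]])/k+off-.34
A=np.r_[onplane(top,fr,.025),onplane(top,bk,.1075)]; print('top\n',A.round(4))
sc=ss[1]; off=np.array([90,140]);k=3.2
fr=np.array([[445,252],[663,200]])/k+off-.34; bk=np.array([[393,90],[612,46]])/k+off-.34
B=np.r_[onplane(sc,fr,.025),onplane(sc,bk,.1075)]; print('scene\n',B.round(4))
xy=np.array([[-78,106],[-78,-106],[65,106],[65,-106]])/1000
for Q in (A,B,(A+B)/2):
    M=R.align_vectors(np.c_[Q[:,:2]-Q[:,:2].mean(0),np.zeros(4)],np.c_[xy-xy.mean(0),np.zeros(4)])[0]
    yaw=M.as_euler('zyx')[0]; Rm=M.as_matrix()[:2,:2]
    o=Q[:,:2].mean(0)-Rm@xy.mean(0)
    print('yaw',np.degrees(yaw).round(2),'o',o.round(4),'res mm',((Q[:,:2]-(o+xy@Rm.T))*1000).round(1).tolist())
# knob: black blob
for s,c0 in ((top,(110+402/3.1,90+237/3.1)),(sc,(90+447/3.2,140+118/3.2))):
    g=s['img'].max(2)<50; n,l,st,ce=cv2.connectedComponentsWithStats(g.astype('u1')*1 if False else g.astype(np.uint8))
    i=np.argmin(np.where(st[:,4]>8,np.hypot(*(ce-np.array(c0)).T),1e9)); print('knob',ce[i],st[i]); s['kn']=ce[i]
def two(sa,pa,sb,pb):
    oa,ob=np.array(sa['origin']),np.array(sb['origin'])
    da=(rays(sa,[pa])@rot(sa['attitude']).T)[0]; db=(rays(sb,[pb])@rot(sb['attitude']).T)[0]
    t=np.linalg.lstsq(np.c_[da,-db],ob-oa,rcond=None)[0]
    return oa+da*t[0],ob+db*t[1]
print(two(top,top['kn'],sc,sc['kn']))
# mouse pad
for s in ss:
    im=s['img'].astype(int); m=((im[...,2]>im[...,0]+25)&(im[...,2]>im[...,1]+20)&(im[...,2]<140)).astype(np.uint8)
    cs=cv2.findContours(m,cv2.RETR_EXTERNAL,cv2.CHAIN_APPROX_NONE)[0]; c=max(cs,key=cv2.contourArea)
    W=onplane(s,c.reshape(-1,2).astype(float),.005)[:,:2]
    r=cv2.minAreaRect((W*1000).astype(np.float32)); print('pad',r)
E
```

```text
top
 [[ 0.6082  0.1114  0.025 ]
 [ 0.565  -0.0875  0.025 ]
 [ 0.7484  0.0822  0.1075]
 [ 0.6994 -0.1187  0.1075]]
scene
 [[ 0.6155  0.1145  0.025 ]
 [ 0.5668 -0.0852  0.025 ]
 [ 0.7457  0.0878  0.1075]
 [ 0.694  -0.1162  0.1075]]
yaw -12.8 o [ 0.6616 -0.0046] res mm [[-0.8, -4.7], [2.9, 3.2], [-0.1, -2.1], [-2.0, 3.6]]
yaw -13.56 o [ 0.6618 -0.0013] res mm [[4.6, -5.5], [5.7, 0.9], [-4.2, 1.3], [-6.1, 3.4]]
yaw -13.18 o [ 0.6617 -0.0029] res mm [[1.9, -5.1], [4.3, 2.0], [-2.1, -0.4], [-4.1, 3.5]]
knob [257.50435379 188.26032426] [     0      0    512    384 183863]
knob [229.48 176.84] [227 174   6   6  25]
(array([0.57438724, 0.02485976, 0.11139534]), array([0.64138831, 0.09179768, 0.14438756]))
pad ((430.03265380859375, 390.57421875), (181.2176513671875, 217.41693115234375), 3.9167122840881348)
pad ((428.49261474609375, 392.5346374511719), (185.04550170898438, 218.5225067138672), 3.8666677474975586)
```

```bash
python3 - <<'E'
from h import *
s=dict(np.load('pics/scene0.npz')); t=dict(np.load('pics/top0.npz'))
c=cloud(s); m=c[(c[...,2]>.05)&(c[...,1]<-.25)&(c[...,0]>.1)]
for y in np.arange(-.8,-.2,.1):
    print(y.round(1),[ (round(x,1),round(float(q[:,2].max()),2)) for x in np.arange(.1,.9,.1) if len(q:=m[(abs(m[:,0]-x-.05)<.05)&(abs(m[:,1]-y-.05)<.05)])])
print(onplane(s,[[229.5,176.8]],.14))
T=onplane(t,[[110+402/3.1-.34,90+237/3.1-.34]],.14);print(T)
E
```

```text
-0.8 []
-0.7 [(np.float64(0.2), 0.21), (np.float64(0.3), 0.28), (np.float64(0.4), 0.29), (np.float64(0.6), 0.33)]
-0.6 [(np.float64(0.2), 0.23), (np.float64(0.3), 0.36), (np.float64(0.4), 0.29), (np.float64(0.6), 0.33), (np.float64(0.8), 0.08)]
-0.5 [(np.float64(0.2), 0.37), (np.float64(0.3), 0.42), (np.float64(0.5), 0.24), (np.float64(0.6), 0.33), (np.float64(0.7), 0.12), (np.float64(0.8), 0.08)]
-0.4 [(np.float64(0.2), 0.36), (np.float64(0.3), 0.37), (np.float64(0.5), 0.24), (np.float64(0.6), 0.33), (np.float64(0.7), 0.12), (np.float64(0.8), 0.08)]
-0.3 [(np.float64(0.2), 0.68), (np.float64(0.6), 0.09), (np.float64(0.7), 0.12), (np.float64(0.8), 0.08)]
-0.2 []
[[0.64642681 0.08890331 0.14      ]]
[[0.64874867 0.08856938 0.14      ]]
```

```bash
python3 -m crank '[1,0,0,60,0, 1,0,0,120,0, 1,0,0,180,0, 1,0,0,240,0, 1,0,60,250,-0.1, 1,25,115,250,-0.2, 1,55,170,250,-0.3, 1,80,225,250,-0.4, 1,110,275,250,-0.5, 1,140,325,250,-0.536]' && python3 -m crank '[1,25,50,0,0, 1,50,100,0,0, 1,75,150,-20,0, 1,100,200,-40,0, 1,125,250,-60,0, 1,150,285,-80,0, 1,185,310,-100,0, 1,185,310,-100,0]'
```

```text
t: 1.4
tcp_pos: [0.328, -0.2692, 0.5062]
tool_rot: [0.702, -0.082, -0.702, -0.082]
force: [1.0, 0.3, -1.0]
finger_gap: 0.999
t: 2.4
tcp_pos: [0.513, 0.0405, 0.4038]
tool_rot: [-0.701, 0.08, 0.704, 0.081]
force: [-1.3, 0.2, -1.0]
finger_gap: 0.999
```

```bash
python3 - <<'E'
from h import *
for n in ['wrist','top']:
    s=snap(n,n+'1.png'); np.savez('pics/'+n+'1.npz',**s)
    print(s['origin'])
a=cv2.imread('pics/wrist1.png'); cv2.imwrite('pics/wrist1b.png',cv2.resize(a,None,fx=1.55,fy=1.55,interpolation=cv2.INTER_CUBIC))
E
```

```text
[0.59717853 0.02115032 0.52183708]
[-0.22264533  0.05514021  1.66858425]
```

View pics/wrist1b.png

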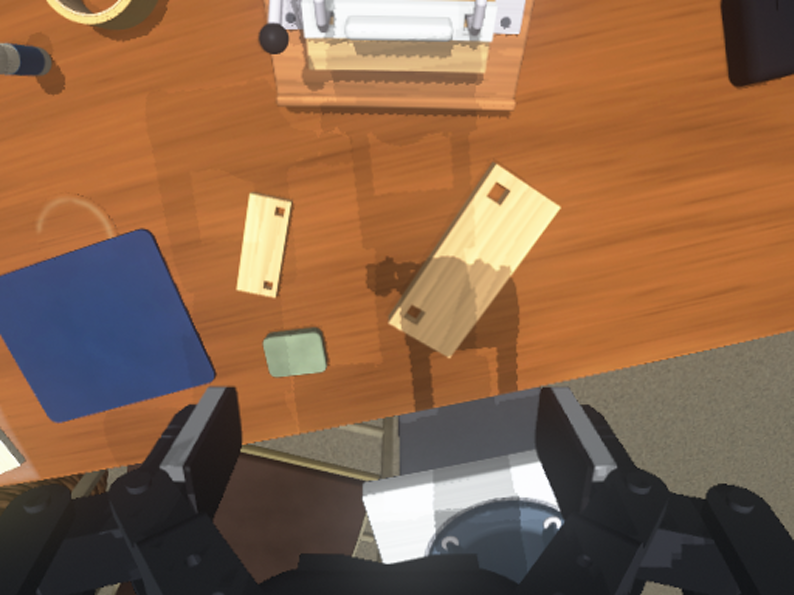

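View pics/top1.png

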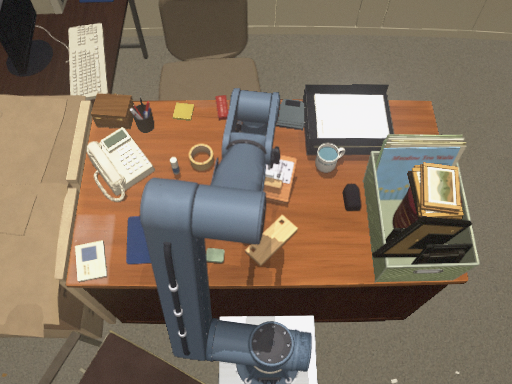

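```bash
python3 - <<'E'
from h import *
s=dict(np.load('pics/wrist1.npz')); t=dict(np.load('pics/top1.npz'))
k=1.55
kn=onplane(s,[[273/k,38/k]],.14)[0]; print('knob',kn)
f=onplane(s,np.array([[278,99],[514,104]])/k,.025); d=f[0]-f[1]; print('front',f,np.linalg.norm(d),np.degrees(np.arctan2(d[1],d[0]))-90)
st=onplane(s,np.array([[245,0],[245,0]])/k,.07)
c=cloud(s)
for p in [(273,38),(400,22),(400,60),(400,85),(300,85)]: print(p,c[int(p[1]/k),int(p[0]/k)].round(4))
# slab plane fit
for n in ['top1']: pass
m=onplane(t,[[352,197]],.03); print('mouse',m, 'big slab',onplane(t,[[272,241]],.02),'tin',onplane(t,[[215,256]],.015))
print(manip.sense()['tcp_pos'])
E
```

```text
knob [0.65225201 0.08723582 0.14      ]
front [[ 0.61837502  0.11723048  0.025     ]
 [ 0.56646701 -0.08874537  0.025     ]] 0.21241584026060784 -14.144592091509665
(273, 38) [0.6514 0.0856 0.1495]
(400, 22) [0.6451 0.0012 0.1178]
(400, 60) [0.6232 0.0052 0.0777]
(400, 85) [0.6058 0.0081 0.0357]
(300, 85) [0.6259 0.0936 0.0355]
mouse [[ 0.57624539 -0.32719355  0.03      ]] big slab [[ 0.40994257 -0.02523595  0.02      ]] tin [[0.35730219 0.17673399 0.015     ]]
[0.51216329 0.03890455 0.40582604]
```

```bash
python3 -m crank '[1,45,10,-40,0, 1,85,20,-70,-0.015, 1,110,35,-90,-0.015, 1,110,35,-90,-0.015]' && python3 - <<'E'
from h import *
s=snap('wrist','wrist2.png'); np.savez('pics/wrist2.npz',**s)
a=cv2.imread('pics/wrist2.png'); cv2.imwrite('pics/wrist2b.png',cv2.resize(a,None,fx=1.55,fy=1.55,interpolation=cv2.INTER_CUBIC))
print(s['origin'])
E
```

```text
t: 3.0
tcp_pos: [0.6225, 0.0732, 0.3149]
tool_rot: [-0.701, 0.087, 0.703, 0.087]
force: [0.1, 0.2, -0.9]
finger_gap: 1.0
[0.70607453 0.05237076 0.43312195]
```

View pics/wrist2b.png

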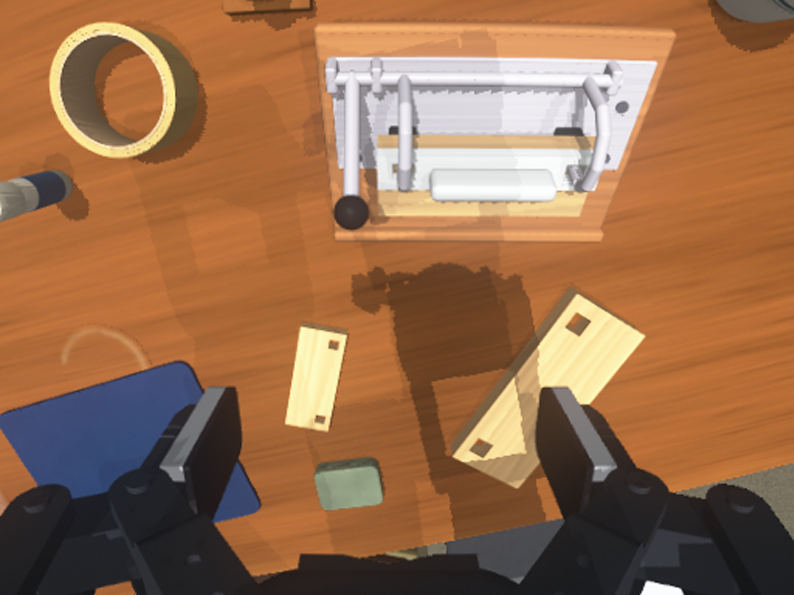

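```bash
python3 - <<'E'
from h import *
s=dict(np.load('pics/wrist2.npz'));k=1.55
im=s['img']; g=(im.max(2)<60).astype(np.uint8); n,l,st,ce=cv2.connectedComponentsWithStats(g)
i=np.argmin(np.hypot(*(ce-np.array([351/k,212/k])).T)); print(ce[i]*k,st[i]); 
kn=onplane(s,[ce[i]],.14)[0]; print('knob',kn)
f=onplane(s,np.array([[335,234],[603,235]])/k,.025); b=onplane(s,np.array([[317,27],[674,32]])/k,.1075)
Q=np.r_[f,b][:,:2]; print(Q, np.linalg.norm(Q[0]-Q[1]),np.linalg.norm(Q[2]-Q[3]))
xy=np.array([[-78,106],[-78,-106],[65,106],[65,-106]])/1000
M=R.align_vectors(np.c_[Q-Q.mean(0),np.zeros(4)],np.c_[xy-xy.mean(0),np.zeros(4)])[0]
yaw=M.as_euler('zyx')[0]; Rm=M.as_matrix()[:2,:2]; o=Q.mean(0)-Rm@xy.mean(0)
print('yaw',np.degrees(yaw),'o',o.round(4),'res mm',((Q-(o+xy@Rm.T))*1000).round(1).tolist())
def W(x,y,z): # board->world
    c,q=np.cos(np.pi/6),np.sin(np.pi/6); a=np.array([x*c-z*q,y])/1000; return np.r_[o+Rm@a,.07+(x*q+z*c)/1000]
print('knob pred',W(5,84,78)); P=[W(0,54,46),W(0,-54,46),W(0,38,58),W(0,-38,58),W(-15,0,28)]; print((proj(s,P)*k).round())
from json import dumps
print(manip.sense()['tool_rot'],manip.sense()['tcp_pos'],R.from_quat(manip.sense()['tool_rot']).as_matrix().round(3))
E
```

```text
[398.14634061 258.79487161] [     0      0    512    384 169400]
knob [0.61863203 0.06784671 0.14      ]
[[ 0.61651907  0.11762909]
 [ 0.56377183 -0.09074116]
 [ 0.75385269  0.08147088]
 [ 0.70405953 -0.11910046]] 0.21494284878385833 0.20665968091837708
yaw -13.765308304844305 o [ 0.6659 -0.0042] res mm [[1.2, 0.3], [-1.1, -2.1], [-0.4, -1.8], [0.3, 3.6]]
knob pred [0.6521774  0.08560488 0.14004998]
[[405. 181.]
 [580. 181.]
 [432. 194.]
 [559. 194.]
 [486. 182.]]
[-0.70124484  0.08727873  0.70220973  0.08683084] [0.62211387 0.07289715 0.31629242] [[-0.001 -0.244 -0.97 ]
 [-0.    -0.97   0.244]
 [-1.     0.001  0.001]]
```

```bash
python3 - <<'E'
from h import *
s=dict(np.load('pics/wrist2.npz'));k=1.55
kn=onplane(s,[[351/k,212/k]],.14)[0]; print('knob',kn)
c=cloud(s)
for p in [(351,212),(404,150),(404,175),(404,185),(480,180),(480,190),(590,185),(350,150)]: print(p,c[int(p[1]/k),int(p[0]/k)].round(4))
t=manip.sense()['tcp_pos']
print((np.array([.6515,.0865,.155])-t)*1000)
E
```

```text
knob [0.65178916 0.08702294 0.14      ]
(351, 212) [0.6544 0.086  0.1503]
(404, 150) [0.6787 0.0505 0.1422]
(404, 175) [0.6649 0.0537 0.1357]
(404, 185) [0.658  0.0551 0.129 ]
(480, 180) [0.6477 0.0105 0.1162]
(480, 190) [0.6435 0.0124 0.1228]
(590, 185) [ 0.6324 -0.0496  0.1297]
(350, 150) [0.6849 0.08   0.129 ]
[  29.38613399   13.6028488  -161.29242237]
```

```bash
python3 -m crank '[0.4,23,15,-50,0, 0.4,23,15,-90,0, 0.4,23,15,-90,0, 0.4,23,15,-90,0]' 30 && python3 - <<'E'
from h import *
s=snap('wrist','wrist3.png'); np.savez('pics/wrist3.npz',**s)
E
```

```text
t: 3.55
tcp_pos: [0.6464, 0.088, 0.2292]
tool_rot: [0.703, -0.087, -0.7, -0.087]
force: [0.8, 0.7, -0.4]
finger_gap: 0.401
```

View pics/wrist3.png

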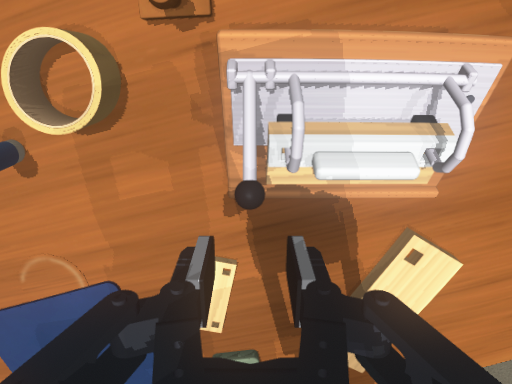

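```bash
python3 -m crank '[0.4,0,0,-40,0, 0.4,0,0,-72,0, 0.4,0,0,-74,0, 0.4,0,0,-74,0]' 30 && python3 - <<'E'
from h import *
s=snap('wrist','wrist4.png')
s=snap('scene','scene4.png')
a=cv2.imread('pics/scene4.png')[130:260,180:340]; cv2.imwrite('pics/scene4b.png',cv2.resize(a,None,fx=4,fy=4,interpolation=cv2.INTER_CUBIC))
E
```

```text
t: 4.1
tcp_pos: [0.647, 0.0886, 0.1547]
tool_rot: [0.703, -0.087, -0.7, -0.087]
force: [0.1, -0.0, 0.4]
finger_gap: 0.397
```

View pics/wrist4.png

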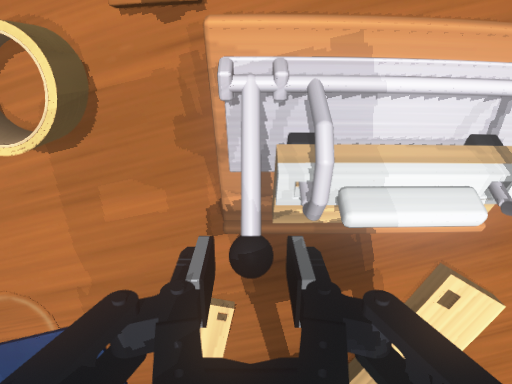

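View pics/scene4b.png

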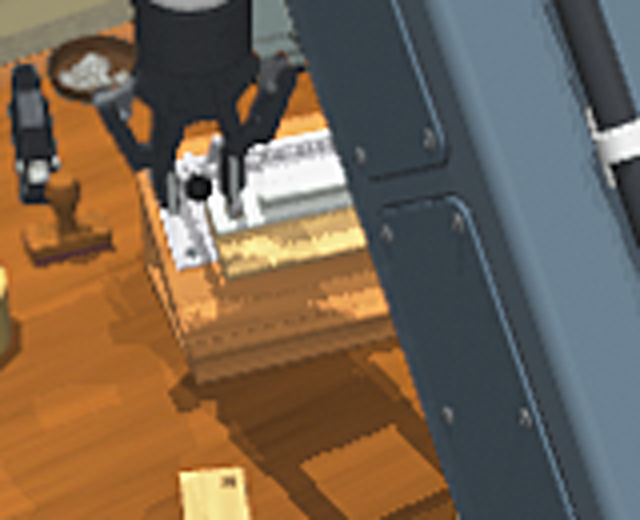

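```bash
python3 -m crank '[0.1,0,0,0,0, 0.1,0,0,0,0, 0.1,0,0,0,0, 0.1,0,0,0,0]' 40
```

```text
t: 4.7
tcp_pos: [0.6466, 0.0886, 0.1543]
tool_rot: [0.703, -0.087, -0.701, -0.087]
force: [-1.3, -0.9, 6.3]
finger_gap: 0.198
```

```bash
python3 -m crank '[0.1,6,-1.5,10,0, 0.1,6,-1.5,10,0]' && python3 - <<'E'
from h import *
s=snap('wrist','wrist5.png')
E
```

```text
t: 4.95
tcp_pos: [0.6505, 0.0876, 0.1618]
tool_rot: [-0.701, 0.087, 0.703, 0.087]
force: [-1.7, 0.9, -4.9]
finger_gap: 0.204
```

View pics/wrist5.png

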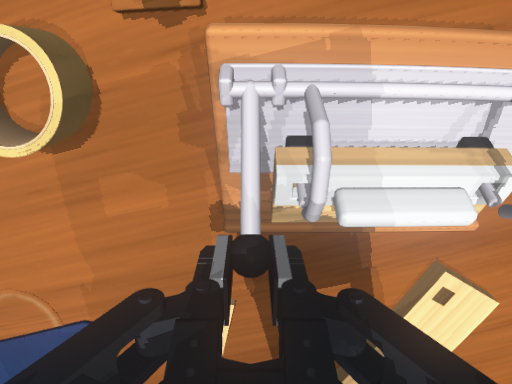

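```bash
python3 -m crank '[0.1,7,-1.7,10,0, 0.1,11,-2.7,14,0, 0.1,16,-4,18,0, 0.1,20,-5,22,0, 0.1,25,-6,25,0, 0.1,25,-6,25,0]' && python3 - <<'E'
from h import *
s=snap('wrist','wrist6.png')
E
```

```text
t: 5.75
tcp_pos: [0.6792, 0.0803, 0.1873]
tool_rot: [0.704, -0.087, -0.7, -0.086]
force: [6.0, -0.8, -14.3]
finger_gap: 0.198
```

View pics/wrist6.png

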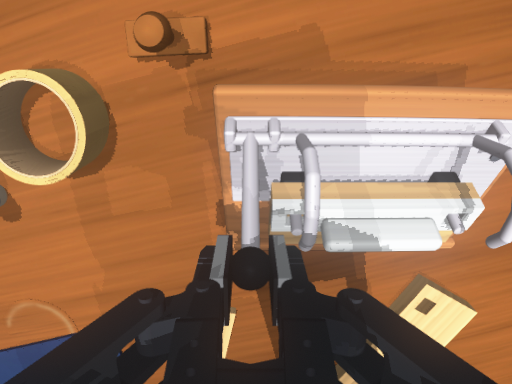

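```bash
python3 -m crank '[0.1,5,-1.2,1,0, 0.1,10,-2.5,3,0, 0.1,17,-4.3,5,0, 0.1,17,-4.3,5,0, 0.28,17,-4.3,5,0, 0.32,14,-3,8,0, 0.32,0,0,20,0, 0.4,-10,3,40,0, 0.4,-10,3,60,0, 0.4,-10,3,60,0]' && python3 - <<'E'
from h import *
s=snap('wrist','wrist7.png')
E
```

```text
t: 7.05
tcp_pos: [0.6675, 0.0847, 0.2512]
tool_rot: [0.704, -0.086, -0.699, -0.087]
force: [0.3, -0.2, -0.6]
finger_gap: 0.397
```

View pics/wrist7.png

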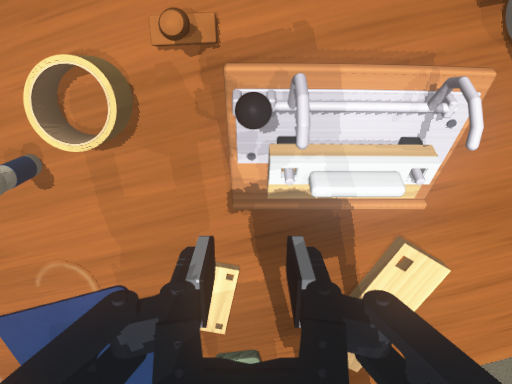

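```bash
python3 - <<'E'
from h import *
s=snap('wrist'); np.savez('pics/wrist8.npz',**s)
a=s['img'][60:230,215:505]; cv2.imwrite('pics/w8b.png',cv2.cvtColor(cv2.resize(a,None,fx=2.7,fy=2.7,interpolation=cv2.INTER_CUBIC),cv2.COLOR_RGB2BGR))
c=cloud(s); print(c[110,253])
o=np.array([.666,-.004]); th=np.radians(-13.77)
d=c-np.r_[o,.07]; X=d[...,0]*np.cos(th)+d[...,1]*np.sin(th); Y=-d[...,0]*np.sin(th)+d[...,1]*np.cos(th)
bx=X*.866+d[...,2]*.5; bz=-X*.5+d[...,2]*.866
# slab/bar profile along |Y|<30
m=(abs(Y)<30e-3)&(bx>-.1)&(bx<.08)
for lo in np.arange(-100,80,4):
    q=bz[m&(bx*1000>=lo)&(bx*1000<lo+4)]*1000
    if len(q): print(lo,np.percentile(q,[10,50,90]).round(1),len(q))
m=(bz>.053)&(bz<.064)&(abs(bx)<.02)&(abs(Y)<.05); print('rib top',bx[m].min(),bx[m].max(),np.percentile(Y[m],[1,99]),bz[m].mean(),m.sum())
E
```

```text
[0.72870721 0.06778203 0.19593698]
-92 [7.7 7.8 7.9] 2
-88 [8.2 8.8 9.3] 113
-84 [1.7 6.9 8.9] 354
-80 [0.9 3.6 6.7] 149
-48 [27.7 27.8 27.9] 2
-44 [28.4 28.9 29.6] 65
-40 [29.3 29.3 29.3] 1
-8 [57.2 57.7 58.1] 52
-4 [58.4 58.9 59.3] 183
0 [ 4.2 58.  59.1] 510
4 [ 4.6 45.9 56. ] 1884
8 [ 3.9 30.  37.2] 669
12 [ 4.3 24.5 35. ] 1409
16 [3.4 4.1 4.8] 263
20 [3.5 4.1 4.9] 260
24 [-96.    3.6   4.7] 438
28 [-98.3   3.    4.6] 550
32 [-100.6    2.9    4.5] 557
36 [-102.9 -101.1    4.4] 396
40 [-105.6 -104.2 -102.6] 288
44 [-107.7 -106.    15.6] 353
48 [-109.4    4.1   17.2] 942
52 [-111.5    4.3   15.8] 1033
56 [-114.     0.9    4.1] 803
60 [-116.7    0.2    1.6] 638
64 [-118.7    0.2    1.6] 647
68 [-121.2    0.2    1.6] 676
72 [-123.2   -2.9    0.8] 981
76 [-124.7 -123.9 -122.5] 57
rib top -0.0064765034679186845 0.006931652573725956 [-0.03418987  0.03799648] 0.057193921025249714 1261
```

View pics/w8b.png

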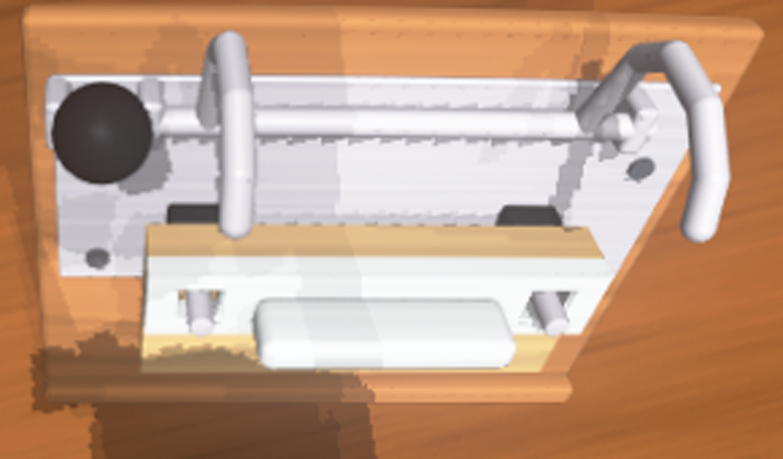

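```bash
python3 -m crank '[0.5,-5,-20,0,0.18, 0.5,-10,-40,0,0.36, 0.5,-20,-60,0,0.54, 0.5,-26,-82,0,0.72, 0.5,-26,-82,0,0.9, 0.5,-26,-82,0,1.08, 0.5,-26,-82,0,1.26, 0.5,-26,-82,0,1.43, 0.5,-26,-82,-20,1.577, 0.5,-26,-82,-40,1.577]' 40 && python3 - <<'E'
from h import *
s=snap('wrist','wrist9.png');np.savez('pics/wrist9.npz',**s)
st=manip.sense(); print(st['tcp_pos'],R.from_quat(st['tool_rot']).as_matrix().round(3),st['q'])
E
```

```text
t: 8.4
tcp_pos: [0.64, 0.0024, 0.2061]
tool_rot: [-0.556, -0.437, 0.556, -0.436]
force: [0.4, -0.1, -0.3]
finger_gap: 0.498
[0.63816601 0.00263527 0.20292496] [[-0.007  0.971 -0.238]
 [ 0.001 -0.238 -0.971]
 [-1.    -0.007  0.   ]] [-1.70711044e-01  6.07901592e-01  1.44342451e+00  4.37698365e-05
  1.09758843e+00  6.94007914e-02]
```

View pics/wrist9.png

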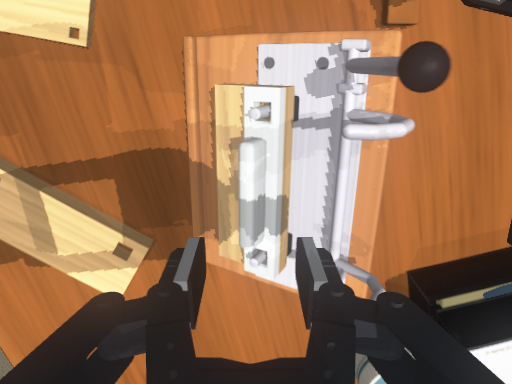

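```bash
python3 -m crank '[0.5,0,0,-45,0, 0.5,0,0,-60,0, 0.5,0,0,-60,0, 0.5,0,0,-60,0]' 40 && python3 - <<'E'
from h import *
s=snap('wrist','wrist10.png');np.savez('pics/wrist10.npz',**s)
st=manip.sense(); print(st['tcp_pos'])
s=snap('scene','scene10.png')
a=cv2.imread('pics/scene10.png')[130:260,180:340]; cv2.imwrite('pics/scene10b.png',cv2.resize(a,None,fx=4,fy=4,interpolation=cv2.INTER_CUBIC))
E
```

```text
t: 8.95
tcp_pos: [0.6416, 0.0022, 0.1486]
tool_rot: [0.557, 0.436, -0.556, 0.437]
force: [-0.9, -0.2, -0.7]
finger_gap: 0.502
[0.64171519 0.00217381 0.14891856]
```

View pics/wrist10.png

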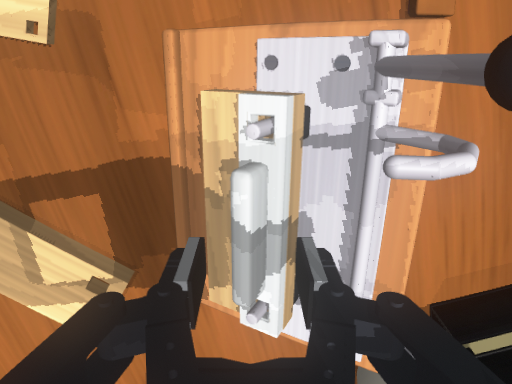

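View pics/scene10b.png

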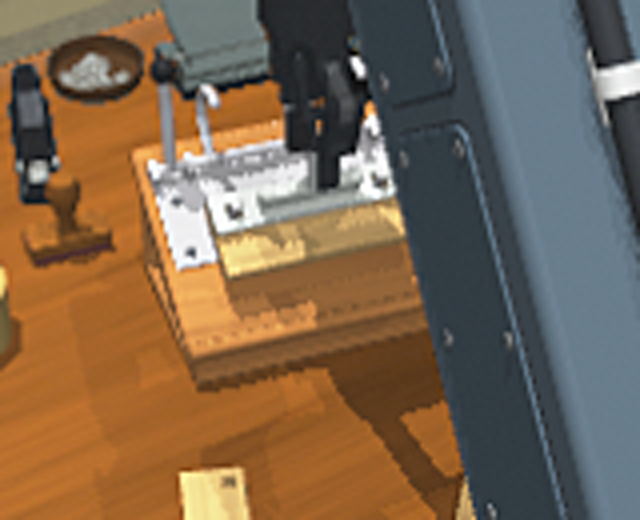

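```bash
python3 - <<'E'
from h import *
s=dict(np.load('pics/wrist10.npz'))
print(proj(s,[[.6417,.0022,.1236],[.6417,.0022,.135],[.6378,.0039,.120]]))
c=cloud(s); o=np.array([.666,-.003]); th=np.radians(-13.77)
d=c-np.r_[o,.07]; X=d[...,0]*np.cos(th)+d[...,1]*np.sin(th); Y=-d[...,0]*np.sin(th)+d[...,1]*np.cos(th)
bx=X*.866+d[...,2]*.5; bz=-X*.5+d[...,2]*.866
m=(bz>.054)&(bz<.062)&(abs(bx)<.02)&(abs(Y)<.05)
g=np.argwhere(m); print(g.min(0),g.max(0),np.percentile(Y[m],[1,99]),np.percentile(bx[m],[1,99]),bz[m].mean())
# finger depth: tip pixels
for p in [(192,245),(195,290),(308,250),(310,290)]: print(p,c[p[1],p[0]].round(4))
E
```

```text
[[247.99345285 250.58617009]
 [247.91930824 263.67912026]
 [239.44757915 245.49995345]]
[168 231] [307 255] [-0.03444518  0.03778355] [-0.00492685  0.00603911] 0.05776761586407831
(192, 245) [0.6208 0.0185 0.1374]
(195, 290) [0.6224 0.0092 0.157 ]
(308, 250) [0.6689 0.007  0.1422]
(310, 290) [0.6655 0.003  0.1628]
```

```bash
python3 -m crank '[0.45,0,1,-10,0, 0.45,0,1,-15,0, 0.45,0,1,-15,0]' 40 && python3 -m crank '[0.05,0,0,0,0, 0.05,0,0,0,0, 0.05,0,0,0,0, 0.05,0,0,0,0, 0.05,0,0,0,0]' 40 && python3 - <<'E'
from h import *
s=snap('wrist','wrist11.png');np.savez('pics/wrist11.npz',**s)
E
```

```text
t: 9.43
tcp_pos: [0.6401, 0.0034, 0.1316]
tool_rot: [-0.556, -0.437, 0.557, -0.436]
force: [-0.0, -0.4, -0.6]
finger_gap: 0.445
t: 10.05
tcp_pos: [0.6397, 0.0036, 0.134]
tool_rot: [-0.556, -0.437, 0.557, -0.436]
force: [-5.6, -0.8, 8.7]
finger_gap: 0.178
```

View pics/wrist11.png

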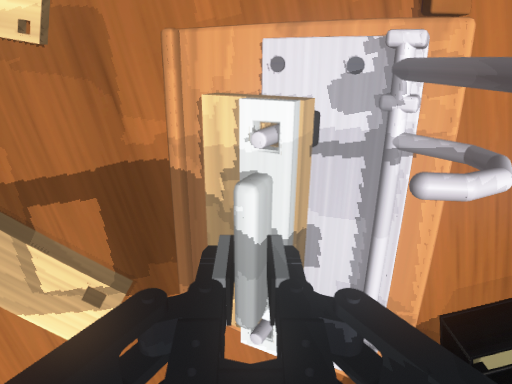

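```bash
python3 -m crank '[0.05,-2,0.5,3.5,0, 0.05,-4,1,7,0, 0.05,-6,1.5,10.5,0, 0.05,-8,2,14,0, 0.05,-8,2,14,0]' 40 && python3 - <<'E'
from h import *
s=snap('wrist','wrist12.png');np.savez('pics/wrist12.npz',**s)
E
```

```text
t: 10.72
tcp_pos: [0.6356, 0.0045, 0.148]
tool_rot: [0.558, 0.434, -0.555, 0.439]
force: [5.1, -1.1, 4.3]
finger_gap: 0.14
```

View pics/wrist12.png

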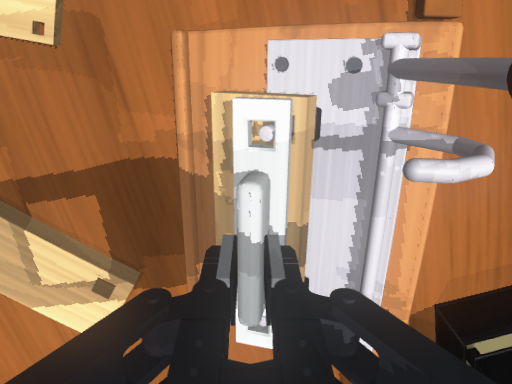

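```bash
python3 -m crank '[0.05,-2,0.5,4,0, 0.05,-4,1,8,0, 0.05,-6,1.5,12,0, 0.05,-9,2,17,0, 0.05,-12,3,23,0, 0.05,-16,4,30,0, 0.05,-20,5,50,0, 0.05,-20,5,70,0, 0.05,-20,5,70,0]' 40 && python3 - <<'E'
from h import *
s=snap('wrist','wrist13.png');np.savez('pics/wrist13.npz',**s)
s=snap('top','top13.png');np.savez('pics/top13.npz',**s)
E
```

```text
t: 11.9
tcp_pos: [0.614, 0.0102, 0.2193]
tool_rot: [0.558, 0.435, -0.555, 0.438]
force: [-0.2, -0.4, -2.4]
finger_gap: 0.136
```

View pics/wrist13.png

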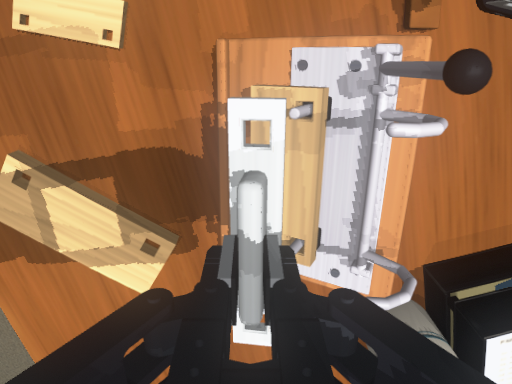

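View pics/top13.png

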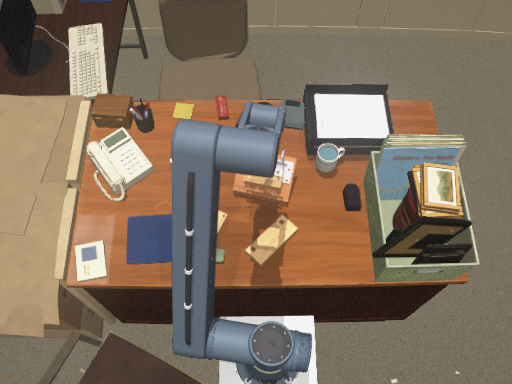

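```bash
python3 - <<'E'
from h import *
t=dict(np.load('pics/top0.npz')); s=dict(np.load('pics/scene0.npz'))
for n,p in dict(glue_foot=(110+205/3.1,90+270/3.1),tape_l=(110+285/3.1,90+248/3.1),small_far=(110+350/3.1,90+375/3.1),padTR=(110+238/3.1,90+385/3.1)).items(): print(n,onplane(t,[p],0.0)[0].round(3))
for n,p in dict(glue_foot=(90+165/3.2,140+317/3.2),tape_bot=(90+248/3.2,140+268/3.2),small_tl=(90+432/3.2,140+345/3.2),small_tr=(90+483/3.2,140+342/3.2)).items(): print(n,onplane(s,[p],0.0)[0].round(3))
E
```

```text
glue_foot [0.683 0.335 0.   ]
tape_l [0.713 0.236 0.   ]
small_far [0.538 0.152 0.   ]
padTR [0.526 0.286 0.   ]
glue_foot [ 0.698  0.344 -0.   ]
tape_bot [0.714 0.258 0.   ]
small_tl [0.546 0.169 0.   ]
small_tr [0.525 0.131 0.   ]
```

```bash
python3 - <<'E'
from h import *
s=dict(np.load('pics/wrist13.npz')); c=cloud(s)
for p in [(240,115),(280,115),(240,170),(280,170),(252,185),(252,220)]: print(p,c[p[1],p[0]].round(4))
E
```

```text
(240, 115) [0.6258 0.0722 0.183 ]
(280, 115) [0.6432 0.0682 0.1849]
(240, 170) [0.6192 0.0465 0.1814]
(280, 170) [0.6378 0.0432 0.1853]
(252, 185) [0.6247 0.0457 0.2041]
(252, 220) [0.621  0.0306 0.2052]
```

```bash
python3 -m crank '[0.05,-20,20,10,0, 0.05,-25,75,10,0, 0.05,-20,135,10,0, 0.05,-10,195,0,0, 0.05,-4,250,-30,0, 0.05,-4,255,-80,0, 0.05,-4,255,-130,0, 0.05,-4,255,-160,0, 0.05,-4,255,-160,0, 0.05,-4,255,-160,0]' 40 && python3 - <<'E'
from h import *
s=snap('wrist','wrist14.png');np.savez('pics/wrist14.npz',**s); c=cloud(s)
for p in [(240,115),(280,115),(240,170),(280,170),(252,185),(150,150),(350,150)]: print(p,c[p[1],p[0]].round(4))
E
```

```text
t: 13.25
tcp_pos: [0.6093, 0.2654, 0.057]
tool_rot: [0.557, 0.436, -0.556, 0.437]
force: [0.3, 0.3, -1.6]
finger_gap: 0.133
(240, 115) [0.6209 0.3274 0.0205]
(280, 115) [0.6384 0.3234 0.0221]
(240, 170) [0.6144 0.302  0.0196]
(280, 170) [0.6329 0.2985 0.0229]
(252, 185) [0.6198 0.3005 0.0404]
(150, 150) [0.5691 0.3186 0.0011]
(350, 150) [0.6716 0.2935 0.0012]
```

View pics/wrist14.png

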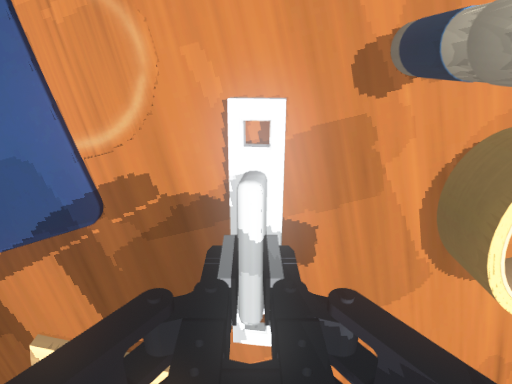

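```bash
python3 -m crank '[0.05,0,0,-8,0, 0.05,0,0,-12,0, 0.05,0,0,-13,0, 0.05,0,0,-13,0]' && python3 -m crank '[0.15,0,0,-13,0, 0.25,0,0,-13,0, 0.35,0,0,-13,0, 0.35,0,0,-13,0, 0.35,0,0,0,0, 0.35,0,0,40,0, 0.35,0,0,90,0, 0.35,0,0,90,0]' && python3 - <<'E'
from h import *
s=snap('wrist','wrist15.png');np.savez('pics/wrist15.npz',**s); c=cloud(s)
E
```

```text
t: 13.8
tcp_pos: [0.6104, 0.2653, 0.0453]
tool_rot: [0.558, 0.436, -0.555, 0.437]
force: [0.4, -2.2, 6.1]
finger_gap: 0.128
t: 14.8
tcp_pos: [0.6109, 0.2663, 0.1382]
tool_rot: [0.559, 0.435, -0.553, 0.438]
force: [0.5, -0.6, -0.9]
finger_gap: 0.351
```

View pics/wrist15.png

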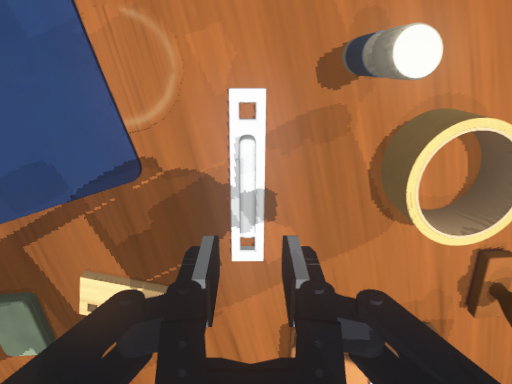

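```bash
python3 -m crank '[0.75,0,-30,50,0, 0.75,0,-70,80,0, 0.75,0,-130,80,0, 0.75,15,-190,80,0, 0.75,32,-245,80,0, 0.75,32,-264,80,0, 0.75,32,-264,50,0, 0.75,32,-264,50,0]' 60 && python3 - <<'E'
from h import *
s=snap('wrist','wrist16.png');np.savez('pics/wrist16.npz',**s); c=cloud(s)
o=np.array([.666,-.003]); th=np.radians(-13.77)
d=c-np.r_[o,.07]; X=d[...,0]*np.cos(th)+d[...,1]*np.sin(th); Y=-d[...,0]*np.sin(th)+d[...,1]*np.cos(th)
bx=X*.866+d[...,2]*.5; bz=-X*.5+d[...,2]*.866
m=(bz>.025)&(bz<.031)&(abs(bx+.015)<.04)&(abs(Y)<.08)
print('slab top bx',np.percentile(bx[m],[1,99]),'Y',np.percentile(Y[m],[1,99]),bz[m].mean(),m.sum())
st=manip.sense(); T=R.from_quat(st['tool_rot']).as_matrix(); L=(c-st['tcp_pos'])@T
f=(abs(L[...,2])<.03)&(abs(L[...,0])<.045)&(abs(L[...,1])<.08)&(s['range_z']>0)
print(st['tcp_pos'],'finger max x',np.percentile(L[f][:,0],[50,90,99,100]))
for sgn in(1,-1):
    g=f&(L[...,1]*sgn>0); i=np.argsort(-L[g][:,0])[:8]; print(L[g][i].round(4))
E
```

```text
t: 15.85
tcp_pos: [0.6373, 0.0022, 0.1798]
tool_rot: [-0.554, -0.439, 0.558, -0.434]
force: [-0.6, -0.2, -0.5]
finger_gap: 0.753
slab top bx [-0.0421988   0.01329779] Y [-0.06738599  0.06957702] 0.028705357370571533 14382
[0.63860193 0.00232356 0.18135232] finger max x [-0.03275817  0.00042968  0.01566853  0.02024834]
[[ 0.0202  0.0318 -0.0046]
 [ 0.02    0.0318  0.0021]
 [ 0.0198  0.032  -0.0017]
 [ 0.0197  0.0319 -0.008 ]
 [ 0.0197  0.0318 -0.0044]
 [ 0.0194  0.032   0.0061]
 [ 0.0194  0.0318  0.0028]
 [ 0.0192  0.0319 -0.0016]]
[[ 0.02   -0.0325 -0.0031]
 [ 0.0196 -0.0324  0.0025]
 [ 0.0194 -0.0323  0.0019]
 [ 0.0194 -0.0324  0.0035]
 [ 0.0193 -0.0325  0.0045]
 [ 0.0191 -0.0322 -0.0047]
 [ 0.0191 -0.0324 -0.0026]
 [ 0.019  -0.0322 -0.0053]]
```

View pics/wrist16.png

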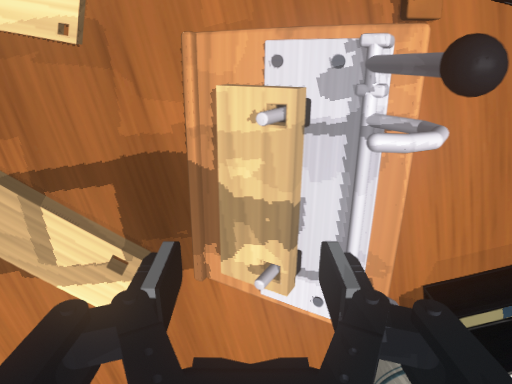

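```bash
cat > tip.py <<'E'
from h import *
import sys
o=np.array([.666,-.003]); th=np.radians(-13.77)
def stand(P):
    d=np.asarray(P)-np.r_[o,0]; return np.stack([d[...,0]*np.cos(th)+d[...,1]*np.sin(th),-d[...,0]*np.sin(th)+d[...,1]*np.cos(th),d[...,2]],-1)
def run(name):
    s=snap('wrist',name+'.png'); np.savez('pics/'+name+'.npz',**s); c=cloud(s)
    st=manip.sense(); T=R.from_quat(st['tool_rot']).as_matrix(); L=(c-st['tcp_pos'])@T
    f=(abs(L[...,2])<.03)&(abs(L[...,0])<.045)&(abs(L[...,1])<.08)&(s['range_z']>0)
    print('tcp stand',(stand(st['tcp_pos'])*1000).round(1),'force stand',(stand(np.r_[st['force'][:2]+o,st['force'][2]])).round(1),'gap',st['finger_gap'])
    S=stand(c)*1000; bx=S[...,0]*.866+(S[...,2]-70)*.5; bz=-S[...,0]*.5+(S[...,2]-70)*.866
    return s,c,S,bx,bz,L,f
E
python3 -m crank '[1,-7,3,-20,0, 1,-8,4,-20,0, 1,-8,4,-20,0, 1,-8,4,-20,0]' 40 && python3 - <<'E'
from tip import *
s,c,S,bx,bz,L,f=run('w17')
for sgn in(1,-1):
    g=f&(L[...,1]*sgn>0)&(abs(L[...,1])<.065); i=np.argsort(-L[g][:,0])[:300:30]; print((L[g][i]*1000).round(1).tolist()); print((S[g][i][:4]).round(1).tolist())
E
```

```text
t: 16.4
tcp_pos: [0.6335, 0.0055, 0.1645]
tool_rot: [0.557, 0.436, -0.556, 0.437]
force: [-0.0, -0.5, -0.0]
finger_gap: 1.002
tcp stand [-33.7   0.4 164.3] force stand [-0.2  0.3  0.2] gap 0.9980337049939189
[[11.4, 44.4, 3.2], [9.3, 44.3, -8.9], [8.2, 44.1, -4.2], [7.3, 44.1, -1.2], [6.6, 43.7, 4.5], [5.9, 44.8, -11.0], [5.3, 43.8, -11.3], [4.6, 48.3, -11.2], [4.1, 47.3, -11.0], [3.6, 43.9, -5.6]]
[[10.6, -2.8, 153.0], [10.6, 9.3, 155.1], [10.3, 4.5, 156.2], [10.4, 1.6, 157.1]]
[[11.2, -41.5, -2.2], [9.5, -41.8, 9.8], [8.5, -41.3, -9.9], [7.5, -41.8, -6.1], [6.7, -47.9, -11.4], [6.3, -41.3, -8.3], [5.8, -41.6, -8.1], [5.0, -41.8, 3.9], [4.5, -45.5, -11.7], [4.1, -41.8, 2.2]]
[[-75.2, 2.6, 153.0], [-75.5, -9.5, 154.8], [-75.0, 10.3, 155.8], [-75.6, 6.4, 156.8]]
```

View pics/w17.png

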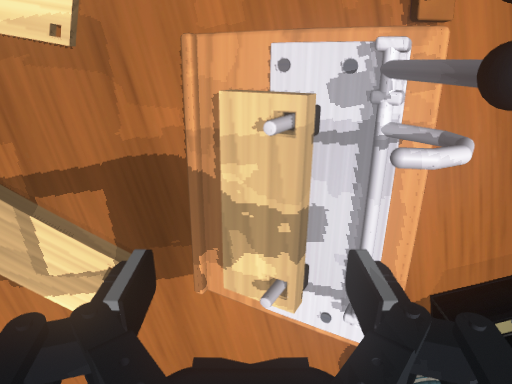

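```bash
python3 -m crank '[1,-1,0,-40,0, 1,-1,0,-58,0, 1,-1,0,-62,0, 1,-1,0,-62,0]' 40 && python3 - <<'E'
from tip import *
s,c,S,bx,bz,L,f=run('w18')
for sgn in(1,):
    g=f&(L[...,1]*sgn>0)&(abs(L[...,1])<.065); i=np.argsort(-L[g][:,0])[:300:30]; print((S[g][i][:6]).round(1).tolist())
m=(bz>25)&(bz<31)&(abs(bx+15)<40)&(abs(S[...,1])<80)
print('slab top bx',np.percentile(bx[m],[1,99]),bz[m].mean())
E
```

```text
t: 16.95
tcp_pos: [0.6321, 0.0052, 0.1017]
tool_rot: [0.556, 0.436, -0.556, 0.437]
force: [0.0, -0.2, 0.0]
finger_gap: 0.996
tcp stand [-34.6  -0.  102.1] force stand [-0.2 -0.8 -0.4] gap 1.005157436777075
[[8.0, 20.0, 77.5], [7.3, 20.9, 78.2], [7.6, 22.4, 78.4], [8.0, 17.5, 78.5], [7.5, -3.2, 78.6], [10.0, 15.5, 78.7]]
slab top bx [-42.33271705  13.06866161] 28.81817708357829
```

View pics/w18.png

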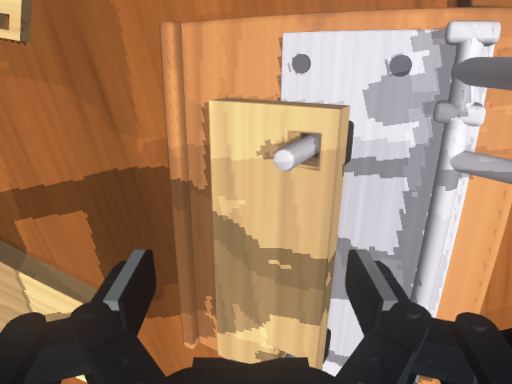

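```bash
python3 -m crank '[1,0,0,-3,0, 1,0,0,-5,0, 1,0,0,-5,0]' 40 && python3 -m crank '[1,0,0,-2,0, 1,0,0,-2,0]' 40
```

```text
t: 17.38
tcp_pos: [0.6316, 0.0054, 0.0964]
tool_rot: [0.556, 0.437, -0.556, 0.437]
force: [-0.4, -0.2, -0.2]
finger_gap: 1.0
t: 17.62
tcp_pos: [0.6316, 0.0053, 0.0943]
tool_rot: [0.556, 0.437, -0.556, 0.437]
force: [-0.2, 0.1, -0.4]
finger_gap: 1.002
```

```bash
python3 -m crank '[1,-3,0.7,0,0, 1,-5,1.2,0,0, 1,-7,1.7,0,0, 1,-7,1.7,0,0]' 40 && python3 - <<'E'
from tip import *
s,c,S,bx,bz,L,f=run('w19')
m=(bz>22)&(bz<50)&(abs(bx+15)<45)&(abs(S[...,1])<80)&~f
print('slab top bx',np.percentile(bx[m],[1,99]),np.median(bz[m]))
E
```

```text
t: 18.12
tcp_pos: [0.625, 0.0069, 0.0944]
tool_rot: [0.557, 0.436, -0.556, 0.437]
force: [1.1, -0.2, -0.6]
finger_gap: 1.004
tcp stand [-42.2  -0.1  94.4] force stand [ 1.3  0.3 -0.7] gap 1.0044986024760028
slab top bx [-44.48852772  11.00907635] 28.89962888838243
```

```bash
python3 -m crank '[1,-3,0.7,0,0, 1,-5,1.2,3,0, 1,-6,1.5,5,0, 1,-7,1.7,7,0, 1,-7,1.7,7,0]' 40 && python3 - <<'E'
from tip import *
s,c,S,bx,bz,L,f=run('w20')
m=(bz>22)&(bz<60)&(abs(bx+15)<45)&(abs(S[...,1])<80)&~f
print('slab top bx',np.percentile(bx[m],[1,99]),np.median(bz[m]))
for lo in range(-50,20,10):
    q=bz[m&(bx>=lo)&(bx<lo+10)&(abs(S[...,1])<30)]; print(lo,np.median(q).round(1),end=' ')
E
```

```text
t: 18.8
tcp_pos: [0.6216, 0.0077, 0.1027]
tool_rot: [0.559, 0.434, -0.554, 0.439]
force: [6.3, -2.1, -1.3]
finger_gap: 1.0
tcp stand [-45.7  -0.2 102.7] force stand [6.6 0.2 0.1] gap 0.999802326131069
slab top bx [-44.22122014  12.35798354] 33.34445911521215
-50 29.7 -40 30.3 -30 31.8 -20 33.6 -10 35.7 0 37.5 10 32.3
```

View pics/w20.png

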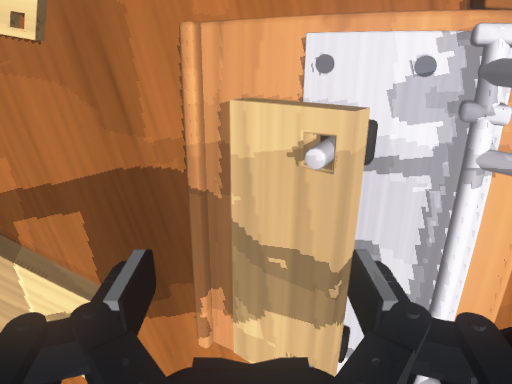

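```bash
python3 -m crank '[1,-4,1,2,0, 1,-6,1.5,5,0, 1,-8,2,9,0, 1,-9,2.2,12,0, 1,-9,2.2,12,0]' 40 && python3 - <<'E'
from tip import *
s,c,S,bx,bz,L,f=run('w21')
m=(bz>22)&(bz<70)&(abs(bx+15)<45)&(abs(S[...,1])<80)&~f
print('slab top bx',np.percentile(bx[m],[1,99]),np.median(bz[m]))
for lo in range(-50,20,10):
    q=bz[m&(bx>=lo)&(bx<lo+10)&(abs(S[...,1])<30)]; print(lo,np.median(q).round(1),end=' ')
E
```

```text
t: 19.48
tcp_pos: [0.6145, 0.0095, 0.1159]
tool_rot: [0.56, 0.432, -0.553, 0.44]
force: [8.3, -2.0, 2.3]
finger_gap: 1.005
tcp stand [-53.   -0.2 115.8] force stand [ 8.2 -0.8  2.3] gap 0.9987023159345726
slab top bx [-43.69878213  12.6700613 ] 44.30556086709198
-50 35.0 -40 37.3 -30 41.9 -20 44.1 -10 48.5 0 51.3 10 43.3
```

View pics/w21.png

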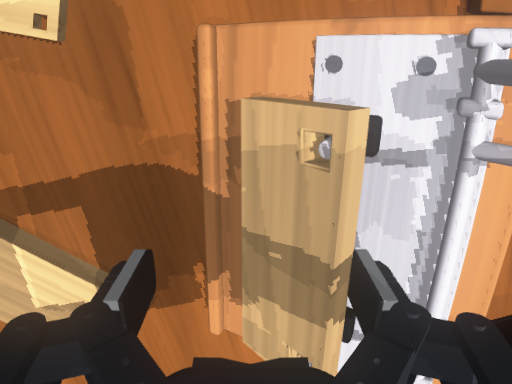

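```bash
python3 -m crank '[1,-3,0.7,-3,0, 1,-4,1,-6,0, 1,-4,1,-10,0, 1,-4,1,-10,0]' 40 && python3 - <<'E'
from tip import *
s,c,S,bx,bz,L,f=run('w22')
m=(bz>22)&(bz<70)&(abs(bx+15)<45)&(abs(S[...,1])<80)&~f
print('slab top bx',np.percentile(bx[m],[1,99]),np.median(bz[m]))
for lo in range(-50,20,10):
    q=bz[m&(bx>=lo)&(bx<lo+10)&(abs(S[...,1])<30)]; print(lo,np.median(q).round(1),end=' ')
E
```

```text
t: 20.02
tcp_pos: [0.6139, 0.0098, 0.1074]
tool_rot: [0.562, 0.43, -0.551, 0.442]
force: [10.8, -2.3, 6.5]
finger_gap: 1.002
tcp stand [-53.7   0.  107.4] force stand [11.6  0.1  6.5] gap 1.0053453873514162
slab top bx [-44.28947319  10.98362882] 51.30692936608556
-50 nan -40 52.0 -30 52.2 -20 nan -10 nan 0 nan 10 nan
  return _methods._mean(a, axis=axis, dtype=dtype,
  ret = ret.dtype.type(ret / rcount)
```

View pics/w22.png

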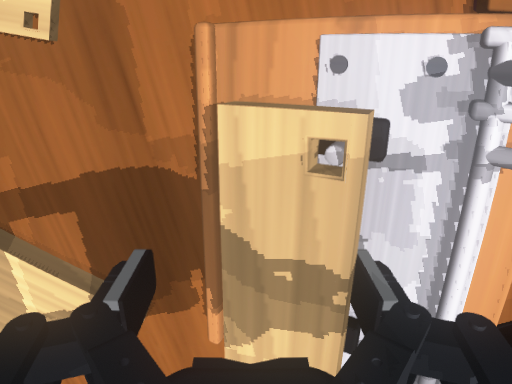

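```bash
cat >> tip.py <<'E'
def slab(s,S):
    im=s['img'].astype(int); m=(im[...,0]-im[...,2]>45)&(im[...,1]-im[...,2]>30)&(im[...,1]>.68*im[...,0])&(im[...,0]>110)
    m=m&(abs(S[...,1])<75)&(S[...,2]>60)&(S[...,0]<20)&(S[...,0]>-100)
    P=S[m]; x,z=P[:,0],P[:,2]
    for k in range(6):
        a,b=np.polyfit(x,z,1); r=z-a*x-b; k=abs(r)<3; x,z=x[k],z[k]
    print('slab tilt deg',np.degrees(np.arctan(a)).round(1),'x range',np.percentile(x,[1,99]).round(1),'z at ends',(a*np.percentile(x,[1,99])+b).round(1),len(x))
E
python3 - <<'E'
from tip import *
for n in ('w18','w21','w22'):
    s=dict(np.load(f'pics/{n}.npz')); slab(s,stand(cloud(s))*1000)
E
```

```text
slab tilt deg 30.0 x range [-51.1  -2.9] z at ends [ 73.8 101.6] 28171
slab tilt deg 47.8 x range [-54.7 -17.4] z at ends [ 79.5 120.7] 16240
slab tilt deg 28.1 x range [-64.6 -15.8] z at ends [ 93.2 119.2] 32653
```

```bash
python3 -m crank '[0.94,1,-0.2,0,0, 0.88,3.5,-0.9,0,0, 0.82,6,-1.5,0,0, 0.76,8.5,-2,0,0, 0.70,11,-2.6,0,0, 0.64,12.5,-3,0,0, 0.58,13,-3.1,0,0, 0.5,13,-3.1,0,0, 0.5,13,-3.1,0,0]' 60 && python3 - <<'E'
from tip import *
s,c,S,bx,bz,L,f=run('w23'); slab(s,S)
E
```

```text
t: 21.2
tcp_pos: [0.6287, 0.0063, 0.1087]
tool_rot: [0.563, 0.429, -0.55, 0.444]
force: [11.4, -3.6, 8.3]
finger_gap: 0.627
tcp stand [-3.840e+01  1.000e-01  1.088e+02] force stand [12.6 -0.1  9.8] gap 0.6293594071259939
slab tilt deg 24.5 x range [-64.6 -14.5] z at ends [ 95.1 117.9] 31132
```

View pics/w23.png

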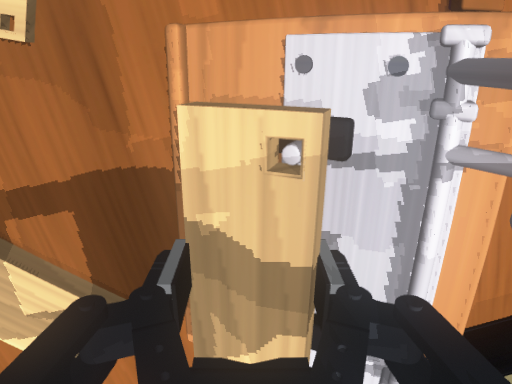

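```bash
python3 -m crank '[0.5,-1,0.2,2,0, 0.5,-2,0.5,4,0, 0.5,-3.5,0.9,7,0, 0.5,-5,1.2,10,0, 0.5,-5,1.2,10,0]' 60 && python3 - <<'E'
from tip import *
s,c,S,bx,bz,L,f=run('w24'); slab(s,S)
E
```

```text
t: 21.88
tcp_pos: [0.6224, 0.0073, 0.1174]
tool_rot: [0.561, 0.431, -0.55, 0.444]
force: [11.4, -3.0, 5.9]
finger_gap: 0.628
tcp stand [-48.4  -0.2 116.5] force stand [-0.4  0.9 -0. ] gap 0.6275229464731502
slab tilt deg 24.3 x range [-71.4 -21.2] z at ends [103.8 126.5] 31059
```

View pics/w24.png

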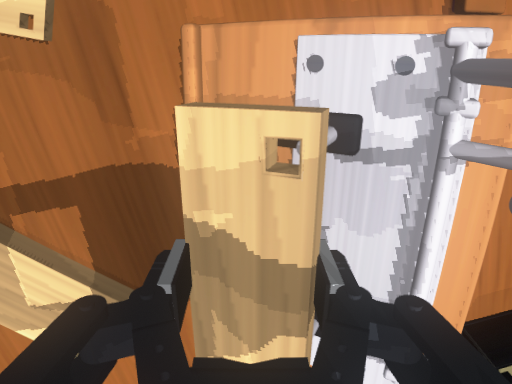

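```bash
python3 -m crank '[0.5,-2,0.5,5,0, 0.5,-4,1,10,0, 0.5,-7,1.7,18,0, 0.5,-10,2.5,30,0, 0.5,-15,4,50,0, 0.5,-20,5,70,0, 0.5,-20,5,70,0]' 60 && python3 - <<'E'
from tip import *
s,c,S,bx,bz,L,f=run('w25')
E
```

```text
t: 22.8
tcp_pos: [0.5936, 0.015, 0.1861]
tool_rot: [0.557, 0.435, -0.555, 0.438]
force: [-0.2, 0.2, -2.5]
finger_gap: 0.629
tcp stand [-7.510e+01  1.000e-01  1.849e+02] force stand [ 0.2  0.3 -2.9] gap 0.6309389985637937
```

View pics/w25.png

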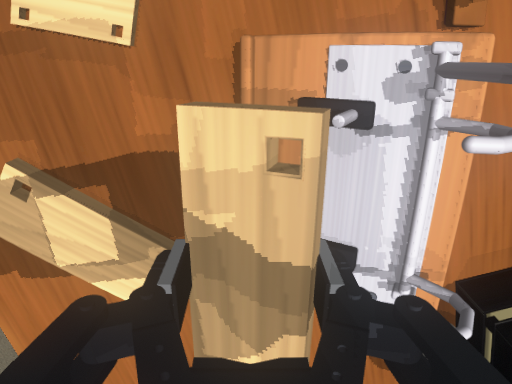

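```bash
python3 -m crank '[0.5,-20,40,5,0, 0.5,-45,95,5,0, 0.5,-70,150,5,0, 0.5,-95,205,5,0, 0.5,-120,260,0,0, 0.5,-143,315,-15,0, 0.5,-160,362,-50,0, 0.5,-165,376,-95,0, 0.5,-165,376,-130,0, 0.5,-165,376,-130,0]' 60 && python3 - <<'E'
from tip import *
s,c,S,bx,bz,L,f=run('w26')
for p in [(190,130),(300,130),(190,230),(300,230)]: print(p,(L[p[1],p[0]]*1000).round(1),c[p[1],p[0]].round(4))
E
```

```text
t: 24.1
tcp_pos: [0.4252, 0.3899, 0.0502]
tool_rot: [-0.553, -0.437, 0.559, -0.436]
force: [-0.8, 1.0, -2.1]
finger_gap: 0.627
tcp stand [-326.   325.3   52.1] force stand [ 0.1 -0.2 -2.2] gap 0.6271141801003945
(190, 130) [ 11.9 -23.2 -60.1] [0.4185 0.4544 0.04  ]
(300, 130) [ -4.5  16.1 -63.3] [0.4575 0.4482 0.0563]
(190, 230) [ 14.5 -26.2 -16.4] [0.4052 0.4127 0.0376]
(300, 230) [ -4.   18.  -26.1] [0.4505 0.4116 0.0559]
```

View pics/w26.png

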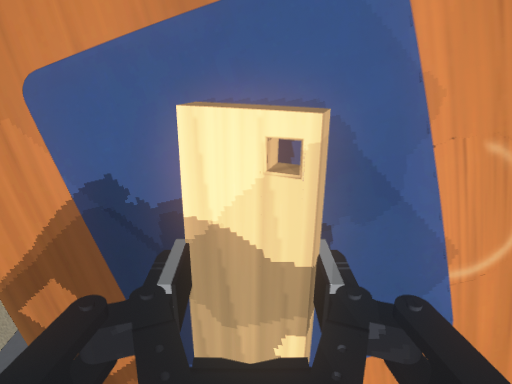

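```bash
python3 -m crank '[0.5,4,1,-8,0, 0.5,4,1,-15,0, 0.5,4,1,-18,0, 0.5,4,1,-20,0, 0.5,4,1,-20,0]' 60 && python3 -m crank '[0.66,0,0,0,0, 0.7,0,0,0,0, 0.75,0,0,0,0, 0.85,0,0,0,0, 0.95,0,0,0,0, 0.95,0,0,0,0, 0.95,0,0,10,0, 0.95,0,0,50,0, 0.95,0,0,100,0, 0.95,0,0,130,0]' && python3 - <<'E'
from tip import *
s,c,S,bx,bz,L,f=run('w27')
E
```

```text
t: 24.78
tcp_pos: [0.4315, 0.392, 0.0334]
tool_rot: [-0.556, -0.437, 0.556, -0.437]
force: [-0.2, -0.4, -3.0]
finger_gap: 0.632
t: 26.02
tcp_pos: [0.4323, 0.3926, 0.1664]
tool_rot: [0.558, 0.436, -0.555, 0.437]
force: [-0.2, 0.2, -0.2]
finger_gap: 0.953
tcp stand [-319.9  330.   169.8] force stand [ 0.4 -0.6  2.3] gap 0.9511472517819387
```

View pics/w27.png

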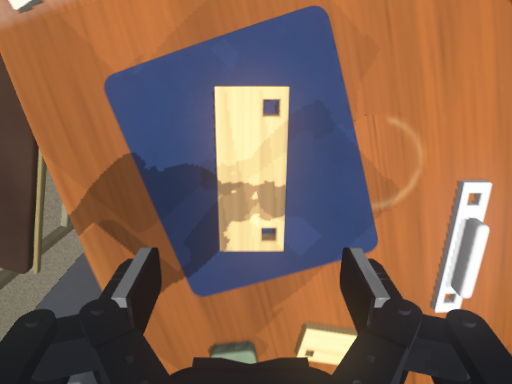

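```bash
python3 - <<'E'
from tip import *
s=dict(np.load('pics/w27.npz')); c=cloud(s); im=s['img'].astype(int)
def rect(m,z,n):
    k=max(cv2.findContours(m.astype(np.uint8),cv2.RETR_EXTERNAL,cv2.CHAIN_APPROX_NONE)[0],key=cv2.contourArea)
    r=cv2.minAreaRect((onplane(s,k.reshape(-1,2).astype(float),z)[:,:2]*1000).astype(np.float32)); print(n,np.round(r[0],1),np.round(r[1],1))
m=np.zeros(im.shape[:2],bool); m[75:265,200:300]=1
sl=m&(im[...,0]-im[...,2]>25)&(im[...,0]>90); rect(sl,.019,'slab')
P=c[sl]; A=np.c_[P[:,:2],np.ones(len(P))]; q=np.linalg.lstsq(A,P[:,2],rcond=None)[0]; print('slab slope',q[:2],'z',np.median(P[:,2]))
b=np.zeros(im.shape[:2],bool); b[175:315,430:500]=1; b&=(im.min(2)>120)
P=c[b&(c[...,2]<.016)]; A=np.c_[P[:,:2],np.ones(len(P))]; q=np.linalg.lstsq(A,P[:,2],rcond=None)[0]; print('bar plate slope',q[:2],'z',np.median(P[:,2]),P.mean(0))
t=snap('top','topE.png'); sc=snap('scene','sceneE.png')
a=np.hstack([cv2.imread('pics/topE.png')[90:290,60:380]]); cv2.imwrite('pics/topEb.png',cv2.resize(a,None,fx=2.4,fy=2.4))
E
```

```text
slab [434.2 390.6] [142.   57.4]
slab slope [0.02278508 0.0611141 ] z 0.019768994641084142
bar plate slope [-0.18627976  0.05363229] z 0.008830332602054625 [0.61319697 0.27373104 0.00785461]
```

View pics/topEb.png

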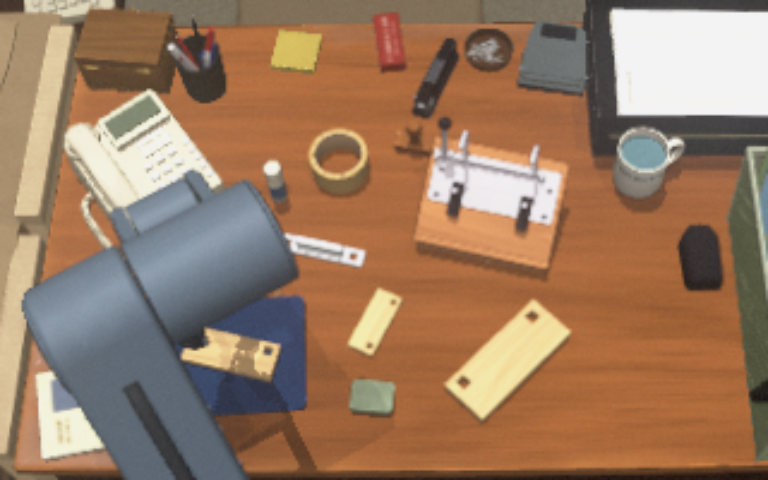

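View pics/sceneE.png

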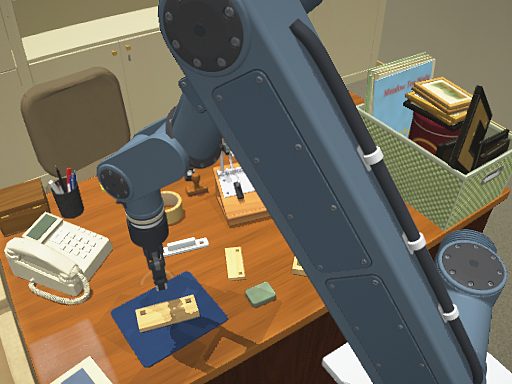

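```bash
python3 - <<'E'
from tip import *
s=dict(np.load('pics/w27.npz')); c=cloud(s); im=s['img'].astype(int)
m=(im[...,2]>im[...,0]+20); P=c[m&(abs(c[...,2])<.03)&(abs(c[...,0]-.43)<.1)&(abs(c[...,1]-.39)<.1)]
print('pad slope',np.linalg.lstsq(np.c_[P[:,:2],np.ones(len(P))],P[:,2],rcond=None)[0],np.median(P[:,2]))
s=dict(np.load('pics/wrist15.npz')); c=cloud(s)
for r in [(slice(92,130),slice(232,240)),(slice(92,130),slice(258,263)),(slice(238,258),slice(236,242)),(slice(238,258),slice(256,261))]: print(np.median(c[r].reshape(-1,3),0).round(4))
q=c[100:250,190:222].reshape(-1,3); print('desk',np.median(q,0))
E
```

```text
pad slope [ 0.00057206 -0.00048904  0.00579793] 0.005854383636273552
[0.6154 0.3203 0.0088]
[0.6326 0.3162 0.0088]
[0.5899 0.2107 0.0087]
[0.6055 0.2078 0.0089]
desk [0.58158088 0.28081963 0.00071498]
```

```bash
python3 - <<'E'
from tip import *
s=dict(np.load('pics/w27.npz')); c=cloud(s)
for r in [(slice(92,100),slice(220,228)),(slice(92,100),slice(281,285)),(slice(238,246),slice(224,230)),(slice(238,246),slice(278,282)),(slice(150,170),slice(235,270))]: print(np.median(c[r].reshape(-1,3),0).round(4))
E
```

```text
[0.429  0.4578 0.0198]
[0.4725 0.4471 0.0201]
[0.3989 0.3367 0.0197]
[0.4441 0.3257 0.0201]
[0.4382 0.4036 0.0198]
```

Slab and bar are flat, the slab is centred, the arch is open and the bystanders are in place, so I'm handing in.

```bash
python3 - <<'E'
from h import *
print(manip.sense()['t'],manip.sense()['qd'].round(3)); print(workorder.sign_off())
E
```

```text
26.175 [-0.001  0.047  0.039 -0.002 -0.007 -0.001]
the job is handed in; nothing more can be done
None
```

The job is done and handed in at 26.2 s of the 61 s allowed. The sign-off gives no verdict, so what follows is from my own measurements.

**What I did**
- **Arch:** I gripped the lever knob and carried it up over its centre. It snapped fully open and stayed open.
- **Bar:** I gripped it by the rib. It levelled itself in the fingers as it came off the posts, and I laid it rib up on the bare desk.
- **Slab:** The tool can only point straight down, and the slope left no room for both fingers on the seated slab. I pushed the slab up its posts with one finger and held it there against the posts. I then closed the gripper on it, lifted it off and laid it on the mouse pad.

**Last checks**
- **Slab:** All four corners of its top are at 19.7–20.1 mm, so it lies flat. Its centre is about 5 mm from the pad's centre, with the same side up.
- **Bar:** The plate read 8.7–8.9 mm at all four corners, measured just after I let it go. Its centre is about 275 mm from the stand's origin.
- **Arch:** In the last top view the lever and hoops are still swung back. I have no direct reading of its angle.
- **Bystanders:** All five stand upright where they were, judged by eye from the same picture and not measured.
- **Robot:** The gripper was more than 100 mm above everything when I handed in.

**Readings that disagreed:** Plane fits over colour masks gave a slope of about 0.06 for the slab and 0.19 for the bar. I put this down to edge and rib pixels in the masks, since the corner heights show both flat.

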